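Open the catch cup and click it home under the chute

TASK

Lift the lid off the tin catch cup by its knob and set it down, knob up, on the round green mat (put it down, do not drop it). Then take the carriage by its brass post and slide the cup along the rail until the ball clicks into the notch under the mouth of the brass chute, without running on past the notch. Finish still gripping the post with the carriage held at the notch, and leave the other things on the bench where they are.

Things in the scene. Friction and masses are not known exactly. Their poses are not given: they have to be found in the camera images.
- lid_knob (a point): centre of the upright ebony knob (16 mm diameter, 24 mm high) on the loose tin lid (58 mm diameter, 50 g). The knob's foot and the lid's flat top are 12 mm below this point; the lid's underside (its 42 mm spigot) is 21 mm below it. At the start the lid lies on the cup, spigot 5 mm inside. Its z axis points up out of the knob.
- lid: the same lid; origin at the centre of the underside of its spigot, 21 mm below the knob's centre
- mat_top (a point): centre of the top face of a fixed round green felt mat, 110 mm diameter, 4 mm thick; here the lid is put
- carriage: aluminium carriage (50 mm wide, 140 long, 12 thick) on the steel rail, carrying the tin cup (56 mm diameter, rim 48 mm above the origin). Origin under the cup's centre on the carriage's underside, 22 mm above the bench. +y points along the rail towards the chute; z up. Slides with 1 to 2 N of friction and stays where left; starts 90 to 145 mm short of the notch.
- rail: fixed steel rail, 345 mm long, on the bench; y axis along it, the same as the carriage's y. The carriage can run at least 35 mm beyond the notch.
- post_grip (a point): grip point on the carriage's upright brass post (16 mm diameter), on its axis, 68 mm above the bench: the post ends 18 mm above this point, and its 26 mm wide collar lies 22 mm below it, the carriage's flat top 34 mm below it. The post stands 85 mm behind the cup's centre (carriage -y).
- cup_mark (a point): centre of the catch cup's mouth, at rim height (70 mm above the bench), fixed to the carriage. The sprung ball sits level with it along the rail.
- notch (a point): where cup_mark stands when the ball is in the notch: under the chute's mouth, 70 mm above the bench; y axis along the rail in the sliding direction. The notch lies between two small ridges 4.5 mm before and after it: the ball meets the first 9 mm before the notch and takes about 6 to 10 N to pass it, then drops in (it centres if the grip is eased); the second takes as much.
- chute: brass chute, 24 mm wide, its saddle clamped to the rail; origin on the bench under the notch. It rises from its mouth (underside 76 mm above the bench) to the far side (+x of the rail) to about 155 mm, on a stand 105 mm from the rail. The knob of a lidded cup would strike it.
- watch: gilt hunter-case watch lying flat, 52 mm across, 14 mm thick; a bystander, leave it alone (origin at the centre of its underside)
- loupe: round ebony loupe standing upright, 38 mm across, 28 mm high; a bystander, leave it alone (origin at the centre of its underside)
- anvil: small blue-enamelled bench anvil, about 70 x 40 mm, 42 mm high; a bystander, leave it alone (origin at the centre of its underside)
- oil_jar: small amber jar with black cap, 36 mm across, 42 mm high; a bystander, leave it alone (origin at the centre of its underside)
- pusher: blued steel jewel pusher lying on the bench, about 96 mm long, 11 mm thick; a bystander, leave it alone (origin at the centre of its underside)
- tray: wooden parts tray with four compartments, 90 x 70 mm, 12 mm high; a bystander, leave it alone (origin at the centre of its underside)

How it is judged:
On the way, in this order (a step that is already met when the one before it is completed fails the run):
1. the lid is lifted clear of the cup in the fingers (height (world z) of lid_knob above 0.105 m and contact force between the fingers and lid above 0.3 N), for 0.1 s.
2. the lid is set on the mat, knob up, while still in the fingers (horizontal distance between lid_knob and mat_top below 0.03 m and z of lid_knob in the frame of mat_top below 0.025 m and angle between lid_knob's own z axis and vertical below 0.15 rad and contact force between the fingers and lid above 0.3 N), for 0.02 s.
3. the lid is let go and rests on the mat (horizontal distance between lid_knob and mat_top below 0.03 m and z of lid_knob in the frame of mat_top below 0.025 m and angle between lid_knob's own z axis and vertical below 0.15 rad and contact force between the fingers and lid below 0.05 N and linear speed of lid below 0.02 m/s), for 0.1 s.
4. the carriage stands at the notch, gripped by the fingers (y of cup_mark in the frame of notch between -0.0025 and 0.0025 m and contact force between the fingers and carriage above 2 N), for 0.3 s.
At the end, for the whole second after the job is handed in: The carriage is at rest with the cup's centre within 2.5 mm of the notch along the rail, and the fingers press on the carriage (its post) with more than 2 N; the lid rests upright (within 0.15 rad) and released on the mat, its centre within 30 mm of the mat's centre (all of step 3 and all of step 4 and linear speed of carriage below 0.01 m/s); the arm keeps its last pose, push and grip.
It fails at once if the carriage runs more than 15 mm past the notch (y of cup_mark in the frame of notch above 0.015 m).
It fails at once if a bystander is moved by more than 20 mm (distance of any of watch, loupe, anvil, oil_jar, pusher, tray from where it was at the start of the episode above 0.02 m).
It also fails if it takes over 64 s, if anything falls off the work surface, if the arm or the gripper's body presses on something with over 40 N, if the wrist force passes 120 N, or if a joint passes its speed limit or range.

ROBOT

A 7-joint arm with a two-finger parallel gripper is mounted at the origin on the work surface. World frame = base frame: x ahead of the robot, y to its left, z up, the work surface at z = 0. Lengths are in m, angles in rad, forces in N, time in s.
With the tool pointing down it reaches from about 0.35 to 0.9 m from the base axis. Payload 19.9 kg.
Tool frame: the origin (TCP) lies midway between the tips of the shut fingers; the grasp point (between the pads) lies 19 mm behind it (bot.hold_point_z is the distance from the TCP to the grasp point, in m); z points along the fingers, y is the line along which they close (so a half turn about z gives the same grasp; the last joint's range is limited). The gripper opens to 94 mm and grips with 3 to 60 N. Pads are 16 mm wide; open, the fingers measure 119 mm over their backs; the gripper's body (75 mm by 177 mm) begins 78 mm behind the grasp point.
Start: joints at [1.127, 0.417, -0.01, 1.614, 0.005, 1.111, -0.053], TCP at [0.245, -0.575, 0.205] pointing down, gripper open.
Joint ranges: [-2.81, 2.81], [-0.39, 2.02], [-1.27, 1.25], [0.06, 2.57], [-1.19, 4.33], [0.19, 2], [-2.82, 2.82]. Speed limits (rad/s): [1.89, 1.89, 2.39, 2.39, 3.01, 3.01, 3.01].

INTERFACE

Orientations are given as a unit quaternion [w, x, y, z].
In Python, from rig import status, optics, ticket, bot gives the robot as it stands.
- The arm moves only by the tool servo_tool, never from a script. Its argument "rows" is a list of rows, each a list of 5 numbers: the shift along the tool's x, y, z in mm, then the turn about the tool's z in degrees, then the gripper command: -1 is fully open, 1 is shut, values between are in proportion. In form: [[dx, dy, dz, turn, gripper], ...]. A call has 1 to 10 rows; each row shifts and turns the commanded pose from where the row before left it, along the tool's axes as they then stand; what a row does not reach is not made up. A row lasts 1/8 s, in which the tool goes at most 62.5 mm and 10.7 degrees, less where a joint would pass 70% of its speed; a pose out of reach is approached as far as the arm can. A call is refused whole if a number of a shift passes 62.5 or a number of a turn 10.7, either way. A call with a gripper value outside its range is refused whole. The fingers move at their own pace and stop on an object; the grip force is fixed at half the most. Time passes only in rows, so rows that do not move let the fingers close. It gives the time, the measured TCP pose, the force, the opening and the grip force at its end, in the units of the state.
- status.observe(): the state, without advancing time (a new reading comes with each control period).
- optics.read_camera(name): name is "scene" or "side" or "wrist"; returns a dict with "img" (400x640x3 uint8, red, green, blue), "range_z" (400x640 float32, m along the optical axis (not along the pixel's ray), 0 where there is no reading), "K" (3x3 intrinsics, pixels), "R" (3x3) and "t" (3): a world point X has camera coordinates R X + t. Camera axes: x right, y down, z forward; pixel columns grow to the right and rows downward; lengths in m; the calibration is good to about 2 mm. A picture is of the moment at which its call begins.
- ticket.sign_off(): hands the job in; it is judged then, once.
The state is a dict: "t": time; "joints": joint angles; "qvel": joint speeds; "tau": joint torques, N m; "tcp_pos": TCP position; "ee_rot": TCP orientation; "contact_force": force on the tool from outside, world axes, zero at the start; "wrist_torque": the same for the moment, N m; "width": finger opening in m; "finger_force": force on a finger pad.
Only numpy, scipy, OpenCV 4.12 (cv2) and the standard library are available. Lean on these libraries where they do the work, as an engineer would, in place of code of your own. Each camera call takes 0.05 s, during which the arm holds its last target. There are 200 camera calls.

## Working session

There is one attempt and no reset: what is moved stays moved. The work goes in short steps, Python scripts to look and compute and a tool call to move; the robot and the scene stay as the last step left them, time stands still between calls to the robot, and variables do not carry over. Pictures are saved under pics/ and viewed, at most 10 in all, crops included, and the job is handed in when it is done.

Besides the shell and the picture viewer there is one more tool, called after "Emit:" by a JSON object that holds its "op" and its "data". servo_tool: Moves the arm, as the interface text tells. Its arguments: {"type":"object","properties":{"rows":{"type":"array","items":{"type":"array","items":{"type":"number"}}}},"required":["rows"]}

```bash
mkdir -p pics; ls
python3 - <<'E'
from rig import status, optics, bot
import cv2,numpy as np
s=status.observe();print(s['t'],s['tcp_pos'],s['ee_rot'],s['width'],bot.hold_point_z)
ims=[]
for n in("scene","side","wrist"):
    d=optics.read_camera(n);np.savez('pics/%s0.npz'%n,**d)
    cv2.imwrite('pics/%s0.png'%n,d['img'][:,:,::-1]);print(n,d['K'].tolist(),(-d['R'].T@d['t']).tolist(), d['R'][2])
E
```

```text
pics
0.0 [ 0.24485815 -0.57462769  0.20482852] [-5.82158920e-04  9.79780892e-01  2.00072579e-01 -1.67790482e-04] 0.09368200457111008 0.0188
scene [[499.9679835997809, 0.0, 319.77113076586613], [0.0, 499.9679835997809, 207.8957005722136], [0.0, 0.0, 1.0]] [1.1784668980598896, -0.7391120621524284, 1.0838706146873331] [-0.45157328  0.53122527 -0.71685513]
side [[361.129521644517, 0.0, 324.55105636776574], [0.0, 361.129521644517, 202.13788103132123], [0.0, 0.0, 1.0]] [-0.20932644440918027, 0.7277799935459612, 0.7365518582069895] [ 0.62137417 -0.56782928 -0.5398741 ]
wrist [[326.2401581167911, 0.0, 320.8069076741045], [0.0, 326.2401581167911, 200.1328798254632], [0.0, 0.0, 1.0]] [0.31169124811356574, -0.5444354308679045, 0.38394283567542764] [-0.23588969 -0.09957485 -0.96666484]
```

View pics/scene0.png

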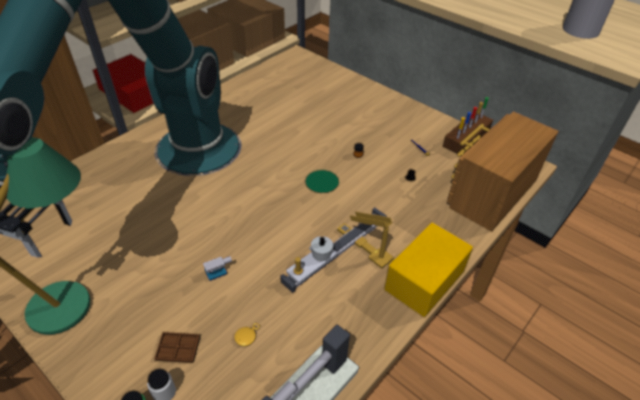

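View pics/side0.png

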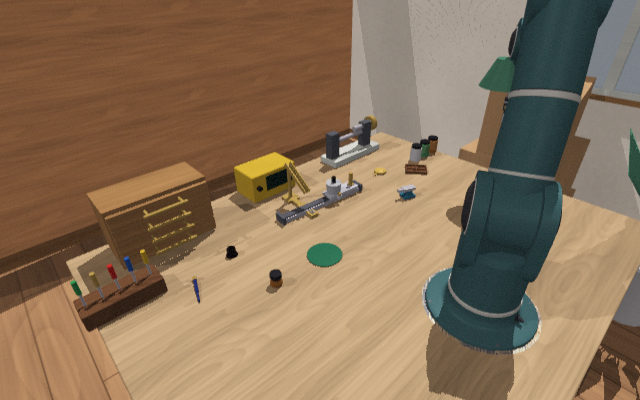

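Scene view: mat (322,181), knob (321,241), post top ~(298,262), rail from (289,282) to (380,215), chute mouth ~(350,230). Side view: knob (334,181), post (351,178), mat (325,254).

```bash
cat > h.py <<'E'
import numpy as np, cv2
def ray(d,u,v,z):
    r=d['R'].T@np.linalg.solve(d['K'],[u,v,1.]); c=-d['R'].T@d['t']; return c+r*(z-c[2])/r[2]
def cloud(d):
    v,u=np.mgrid[0:400,0:640]; Z=d['range_z']; K=d['K']
    P=np.stack([(u-K[0,2])/K[0,0]*Z,(v-K[1,2])/K[1,1]*Z,Z],-1)
    return (P-d['t'])@d['R']
def proj(d,X):
    p=d['K']@(d['R']@np.array(X)+d['t']); return p[:2]/p[2]
E
python3 - <<'E'
from h import *
for n,box in(('scene',(295,170,350,200)),('side',(295,235,355,275))):
    d=dict(np.load('pics/%s0.npz'%n)); im=d['img'].astype(int)
    m=(im[...,1]>im[...,0]+30)&(im[...,1]>im[...,2]+10)
    k=np.zeros_like(m);k[box[1]:box[3],box[0]:box[2]]=1;m&=k
    v,u=np.nonzero(m);print(n,'mat',len(u),ray(d,u.mean(),v.mean(),.004))
    C=cloud(d)
    pts=dict(scene=dict(knob=(321,241),post=(298,262),r0=(289,282),r1=(380,215),lamp=(57,305),chute=(350,231)),side=dict(knob=(334,181),post=(351,178)))[n]
    for q,(a,b) in pts.items(): print(q,C[b,a].round(3),ray(d,a,b,.082).round(3))
d=dict(np.load('pics/scene0.npz'));C=cloud(d)
# steel/cup region heights
cv2.imwrite('pics/s_crop.png',cv2.resize(d['img'][190:310,260:420,::-1],(800,600),interpolation=cv2.INTER_CUBIC))
cv2.imwrite('pics/w0.png',cv2.resize(dict(np.load('pics/wrist0.npz'))['img'][:,:,::-1],(640,400)))
E
```

```text
scene mat 542 [0.42377116 0.15431772 0.004     ]
knob [ 0.639 -0.096  0.099] [ 0.63  -0.085  0.082]
post [ 0.63  -0.173  0.076] [ 0.633 -0.177  0.082]
r0 [ 0.632 -0.21   0.029] [ 0.659 -0.236  0.082]
r1 [0.718 0.045 0.142] [0.688 0.096 0.082]
lamp [ 0.257 -0.64   0.024] [ 0.307 -0.646  0.082]
chute [0.631 0.04  0.018] [ 0.664 -0.006  0.082]
side mat 635 [0.41811692 0.16017754 0.004     ]
knob [ 0.624 -0.083  0.083] [ 0.626 -0.084  0.082]
post [ 0.618 -0.168  0.065] [ 0.597 -0.145  0.082]
```

View pics/s_crop.png

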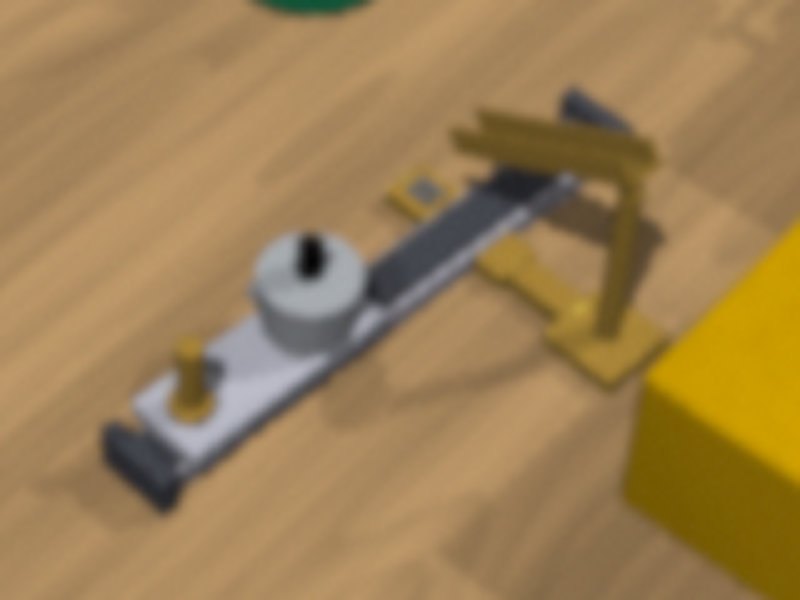

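Run:
```python
from h import *
d=dict(np.load('pics/scene0.npz'));C=cloud(d)
for p in((40,165),(20,180),(60,180),(57,305),(20,270)): print(p,C[p[1],p[0]].round(3))
f=lambda a,b,z:ray(d,260+a/5,190+b/5,z).round(4)
print('knob',f(312,258,.086),'post',f(190,343,.086),'chute mouth',f(463,138,.08),'rail ends',f(140,465,.025),f(600,110,.02))
```

```text
(40, 165) [ 0.339 -0.55   0.469]
(20, 180) [ 0.327 -0.589  0.451]
(60, 180) [ 0.352 -0.533  0.428]
(57, 305) [ 0.257 -0.64   0.024]
(20, 270) [ 0.066 -0.649  0.004]
knob [ 0.6364 -0.0869  0.086 ] post [ 0.628 -0.171  0.086] chute mouth [0.6373 0.0382 0.08  ] rail ends [ 0.63   -0.2117  0.025 ] [0.6505 0.1572 0.02  ]
```

Emit:
{"op": "servo_tool", "data": {"rows": [[0, 0, -40, -10, -1], [0, 0, -40, -10, -1], [0, 0, -20, -10, -1]]}}

```text
t: 0.52
tcp_pos: [0.2452, -0.5753, 0.3075]
ee_rot: [0.001, 0.893, 0.449, -0.0]
contact_force: [0.1, -0.3, 0.2]
width: 0.0941
finger_force: 0.0
```

Emit:
{"op": "servo_tool", "data": {"rows": [[15, -15, 20, 0, -1], [28, -28, 20, 0, -1], [35, -33, 10, 0, -1], [35, -33, 0, 0, -1], [35, -33, 0, 0, -1], [35, -33, 0, 0, -1]]}}

```text
t: 1.27
tcp_pos: [0.2147, -0.3219, 0.2552]
ee_rot: [-0.0, 0.895, 0.447, -0.0]
contact_force: [0.7, 0.0, 1.3]
width: 0.0945
finger_force: 0.0
```

Emit:
{"op": "servo_tool", "data": {"rows": [[43, 21, 0, 0, -1], [43, 21, 0, 0, -1], [43, 21, 0, 0, -1], [43, 21, 0, 0, -1], [43, 21, 0, 0, -1], [43, 21, 0, 0, -1], [43, 21, 0, 0, -1], [43, 21, 0, 0, -1], [43, 21, 0, 0, -1], [43, 21, 0, 0, -1]]}}

```text
t: 2.52
tcp_pos: [0.6424, -0.1053, 0.2551]
ee_rot: [-0.0, 0.895, 0.447, -0.0]
contact_force: [-0.1, -0.9, -0.1]
width: 0.0941
finger_force: 0.0
```

Emit:
{"op": "servo_tool", "data": {"rows": [[0, 0, 0, -10, -1], [0, 0, 0, -10, -1], [0, 0, 0, -10, -1], [0, 0, 0, -4, -1], [0, 0, 0, 0, -1], [0, 0, 0, 0, -1]]}}

```text
t: 3.28
tcp_pos: [0.6411, -0.106, 0.2553]
ee_rot: [-0.0, 0.726, 0.688, -0.0]
contact_force: [0.4, -0.3, -0.1]
width: 0.0942
finger_force: 0.0
```

Run:
```python
from rig import status, optics
from h import *
s=status.observe();print(s['t'],s['tcp_pos'],s['ee_rot'],s['joints'])
d=optics.read_camera('wrist');np.savez('pics/w1.npz',**d);cv2.imwrite('pics/w1.png',d['img'][:,:,::-1])
print(proj(d,[.6364,-.0869,.086]),proj(d,[.63,-.17,.086]))
```

```text
3.275 [ 0.64114698 -0.10596161  0.25530898] [-1.23484430e-04  7.25541391e-01  6.88178515e-01 -8.15236067e-05] [ 0.5663178   0.49721903 -0.64779144  1.4707681   0.30544266  1.27613325
 -0.16484437]
[316.97379851 168.19807795] [315.39861896 240.54259535]
```

View pics/w1.png

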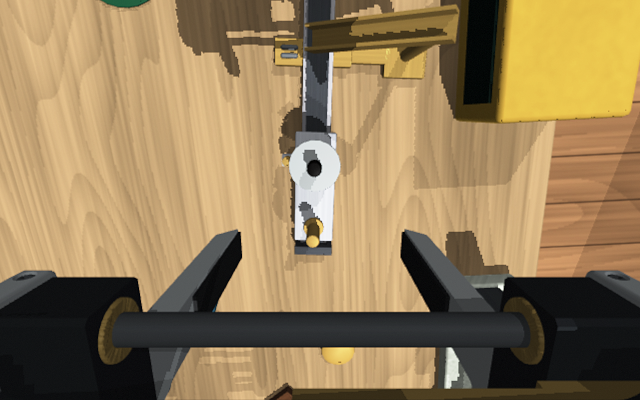

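Wrist view: knob top (314,165), post top (313,241), chute mouth left end (308,38), saddle left pad (288,51), right parts (343,58), mat edge top-left (125,0).

Run:
```python
from h import *
d=dict(np.load('pics/w1.npz'));C=cloud(d);im=d['img'].astype(int)
R,G,B=im[...,0],im[...,1],im[...,2]
def blob(m,box):
    k=np.zeros_like(m);k[box[1]:box[3],box[0]:box[2]]=1
    v,u=np.nonzero(m&k);return u,v
u,v=blob((R+G+B<110)&(C[...,2]>.085),(298,145,330,190));print('knob',len(u),u.mean(),v.mean(),np.median(C[v,u,2]),ray(d,u.mean(),v.mean(),.092))
u,v=blob(C[...,2]>.08,(300,220,330,255));print('post',len(u),u.mean(),v.mean(),np.median(C[v,u,2]),ray(d,u.mean(),v.mean(),.085))
# lid top disc
u,v=blob((C[...,2]>.066)&(C[...,2]<.082),(280,130,350,200));print('lid',len(u),ray(d,u.mean(),v.mean(),.074))
# rail top edges, carriage edges by height
for r in (85,100,115,205,220):
    x=C[r,270:370]; ok=(x[:,2]>(.012 if r<130 else .027))&(x[:,2]<.06); a=np.nonzero(ok)[0]+270
    print(r,a.min(),a.max(),C[r,(a.min()+a.max())//2].round(4))
# brass: chute points
m=(R>B*1.7)&(R>90)&(G>B*1.3)
for lo,hi in((.003,.03),(.07,.1),(.1,.13),(.13,.17)):
    k=m&(C[...,2]>lo)&(C[...,2]<hi);k[130:]=0;k[:,:260]=0;k[:,465:]=0
    P=C[k];print(lo,len(P),P.min(0).round(3) if len(P) else'',P.max(0).round(3) if len(P) else '',np.median(P,0).round(4) if len(P) else '')
```

```text
knob 152 313.63157894736844 167.69736842105263 0.09793642969990851 [ 0.63302003 -0.08520928  0.092     ]
post 161 312.0248447204969 240.29813664596273 0.0856959101839335 [ 0.62612002 -0.16989955  0.085     ]
lid 1876 [ 0.63297314 -0.08527763  0.074     ]
85 302 331 [0.6395 0.0031 0.0206]
100 302 330 [ 0.6385 -0.0142  0.0222]
115 302 330 [ 0.6375 -0.0317  0.0222]
205 294 332 [ 0.6277 -0.1424  0.0337]
220 294 332 [ 0.6268 -0.1604  0.0399]
0.003 2438 [ 0.591 -0.049  0.003] [0.818 0.089 0.026] [0.7107 0.0298 0.0123]
0.07 42 [0.633 0.025 0.07 ] [0.751 0.052 0.098] [0.6662 0.0264 0.0945]
0.1 1279 [0.662 0.022 0.1  ] [0.75  0.051 0.13 ] [0.6953 0.0402 0.1199]
0.13 1849 [0.693 0.019 0.13 ] [0.757 0.048 0.161] [0.735  0.0366 0.143 ]
```

Emit:
{"op": "servo_tool", "data": {"rows": [[0, 0, 0, 1.4, -0.3], [20, -9.7, 20, 0, -0.3], [0, 0, 40, 0, -0.3], [0, 0, 40, 0, -0.3], [0, 0, 30, 0, -0.3], [0, 0, 0, 0, -0.3], [0, 0, 0, 0, -0.3]]}}

```text
t: 4.2
tcp_pos: [0.6337, -0.0851, 0.1268]
ee_rot: [0.0, 0.733, 0.68, 0.0]
contact_force: [-0.1, -0.3, 0.5]
width: 0.0612
finger_force: 0.0
```

Run:
```python
from rig import status, optics
from h import *
s=status.observe();print(s['t'],s['tcp_pos'],s['ee_rot'],s['width'])
d=optics.read_camera('wrist');np.savez('pics/w2.npz',**d);cv2.imwrite('pics/w2.png',d['img'][:,:,::-1])
```

```text
4.2 [ 0.63370684 -0.08507421  0.12680991] [4.40769457e-04 7.33439782e-01 6.79754113e-01 4.87606957e-04] 0.061231551091134574
```

View pics/w2.png

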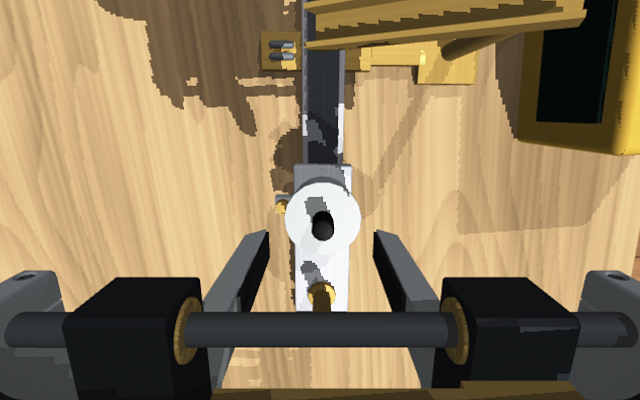

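Knob (323,228) centred between fingers (268..373); saddle pad at (280,51), chute mouth near (308,30).

Emit:
{"op": "servo_tool", "data": {"rows": [[0, 0, 25, 0, -0.4], [0, 0, 20, 0, -0.4], [0, 0, 5, 0, -0.4], [0, 0, 0, 0, 1], [0, 0, 0, 0, 1], [0, 0, 0, 0, 1], [0, 0, 0, 0, 1], [0, 0, 0, 0, 1]]}}

```text
t: 5.25
tcp_pos: [0.6331, -0.0852, 0.0756]
ee_rot: [0.0, 0.733, 0.68, 0.0]
contact_force: [0.1, -0.3, -0.1]
width: 0.0195
finger_force: 0.0
```

Run:
```python
from h import *
d=dict(np.load('pics/w2.npz'));C=cloud(d)
t=np.array([.0767,.997,0]);n=np.array([.997,-.0767,0]);o=np.array([.633,-.085,0])
im=d['img'].astype(int);R,G,B=im[...,0],im[...,1],im[...,2]
m=(R>B*1.7)&(R>90)&(G>B*1.3)&(C[...,2]>.004);m[110:]=0;m[:,:255]=0;m[:,480:]=0
P=C[m];s=(P-o)@t;w=(P-o)@n
for name,k in(('pad',(w<-.015)&(P[:,2]<.05)),('strap',(w>.03)&(w<.06)&(P[:,2]<.05)),('base',(w>.085)&(w<.125)&(P[:,2]<.02)),('mouth',(w<.02)&(P[:,2]>.06)),('ch',(w>.02)&(w<.05)&(P[:,2]>.06)),('ch2',(w>.05)&(w<.09)&(P[:,2]>.06))):
    print(name,k.sum(),np.percentile(s[k],[1,50,99]).round(4),np.percentile(w[k],[1,99]).round(3),np.percentile(P[k,2],[1,99]).round(3)) if k.sum() else print(name,0)
```

```text
pad 1117 [0.1117 0.1264 0.1409] [-0.051 -0.018] [0.011 0.015]
strap 754 [0.1106 0.1212 0.1298] [0.03 0.06] [0.008 0.014]
base 1618 [0.1001 0.1135 0.1337] [0.085 0.125] [0.01  0.014]
mouth 1935 [0.0754 0.1301 0.1375] [-0.01  0.02] [0.081 0.306]
ch 2049 [0.1134 0.1277 0.1349] [0.02 0.05] [0.094 0.127]
ch2 1717 [0.1132 0.1199 0.1328] [0.05  0.076] [0.111 0.14 ]
```

Emit:
{"op": "servo_tool", "data": {"rows": [[0, 0, 0, 0, 1], [0, 0, 0, 0, 1], [0, 0, 0, 0, 1]]}}

```text
t: 5.62
tcp_pos: [0.6331, -0.0852, 0.0755]
ee_rot: [0.0, 0.733, 0.68, 0.0]
contact_force: [-0.0, 0.1, 2.1]
width: 0.0157
finger_force: 30.0
```

Emit:
{"op": "servo_tool", "data": {"rows": [[0, 0, -10, 0, 1], [0, 0, -20, 0, 1], [0, 0, -30, 0, 1], [0, 0, -30, 0, 1], [0, 0, -10, 0, 1], [0, 0, 0, 0, 1]]}}

```text
t: 6.38
tcp_pos: [0.6332, -0.0853, 0.1761]
ee_rot: [0.0, 0.733, 0.68, 0.0]
contact_force: [0.8, -0.2, -0.2]
width: 0.0153
finger_force: 30.0
```

Emit:
{"op": "servo_tool", "data": {"rows": [[5, -15, 0, 0, 1], [15, -25, 0, 0, 1], [30, -30, 0, 0, 1], [30, -30, 0, 0, 1], [30, -30, 0, 0, 1], [30, -30, 0, 0, 1], [30, -30, 0, 0, 1], [30, -25, 0, 0, 1], [25, -15, 0, 0, 1], [0, 0, 0, 0, 1]]}}

```text
t: 7.62
tcp_pos: [0.4194, 0.1578, 0.1749]
ee_rot: [-0.0, 0.732, 0.681, -0.0]
contact_force: [0.9, -0.5, 0.1]
width: 0.0152
finger_force: 30.0
```

Run:
```python
from rig import status, optics
from h import *
s=status.observe();print(s['t'],s['tcp_pos'],s['ee_rot'],s['width'])
for n in('wrist','scene','side'):
    d=optics.read_camera(n);im=d['img'].astype(int)
    m=((im[...,1]>im[...,0]+30)&(im[...,1]>im[...,2]+10))&(abs(cloud(d)[...,2]-.004)<.02)
    c,_=cv2.findContours(m.astype(np.uint8),0,1);c=[x for x in c if cv2.contourArea(x)>100]
    for x in c:
        P=np.array([ray(d,*p[0],.004)[:2] for p in x],np.float32);(a,r)=cv2.minEnclosingCircle(P);print(n,a,r,len(x))
    if n=='wrist':cv2.imwrite('pics/w3.png',d['img'][:,:,::-1])
```

```text
7.625 [0.41941994 0.15777735 0.17494402] [-3.32222172e-04  7.32220463e-01  6.81067523e-01 -3.36036058e-04] 0.015249580937260771
wrist (0.421365886926651, 0.15842589735984802) 0.054292794317007065 276
scene (0.2425241619348526, -0.6392337083816528) 0.07651391625404358 240
scene (0.4224887192249298, 0.15568062663078308) 0.05111398175358772 75
side (0.42000067234039307, 0.15833358466625214) 0.05391733720898628 82
```

View pics/w3.png

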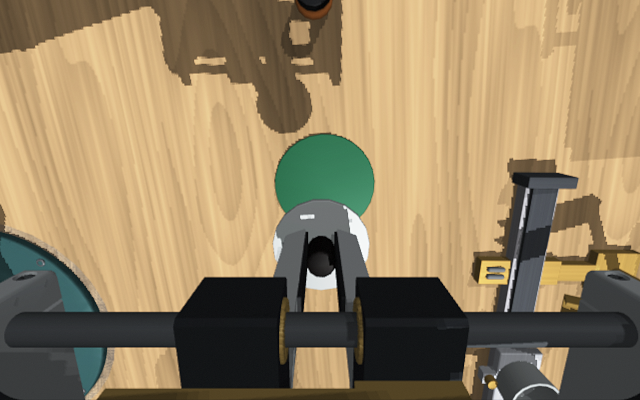

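Lid hangs over the mat (mat centre px (325,180), knob (320,255)); offset under 2 mm, upright. Lowering.

Emit:
{"op": "servo_tool", "data": {"rows": [[0, 0, 20, 0, 1], [0, 0, 35, 0, 1], [0, 0, 35, 0, 1], [0, 0, 30, 0, 1], [0, 0, 20, 0, 1], [0, 0, 10, 0, 1], [0, 0, 4, 0, 1], [0, 0, 2, 0, 1], [0, 0, 1, 0, 1], [0, 0, 1, 0, 1]]}}

```text
t: 9.02
tcp_pos: [0.4209, 0.1564, 0.0178]
ee_rot: [0.0, 0.733, 0.68, 0.0]
contact_force: [-0.2, 0.1, -0.3]
width: 0.0153
finger_force: 30.0
```

Emit:
{"op": "servo_tool", "data": {"rows": [[0, 0, 1, 0, 1], [0, 0, 1, 0, 1], [0, 0, 1, 0, 1], [0, 0, 0.5, 0, 1], [0, 0, 0, 0, 1]]}}

```text
t: 9.65
tcp_pos: [0.4207, 0.1565, 0.0142]
ee_rot: [0.0, 0.733, 0.68, -0.0]
contact_force: [-3.1, -1.1, 12.4]
width: 0.0155
finger_force: 30.0
```

Emit:
{"op": "servo_tool", "data": {"rows": [[0, 0, -0.4, 0, 1], [0, 0, 0, 0, 1], [0, 0, 0, 0, 0], [0, 0, 0, 0, -0.2], [0, 0, 0, 0, -0.2], [0, 0, 0, 0, -0.2], [0, 0, 0, 0, -0.2]]}}

```text
t: 10.52
tcp_pos: [0.4206, 0.1565, 0.0144]
ee_rot: [-0.0, 0.733, 0.68, -0.0]
contact_force: [-0.0, -0.5, 0.9]
width: 0.056
finger_force: 0.0
```

Emit:
{"op": "servo_tool", "data": {"rows": [[0, 0, -15, 0, -0.2], [0, 0, -30, 0, -0.2], [0, 0, -40, 0, -0.2], [0, 0, -40, 0, -0.2], [0, 0, -40, 0, -0.2], [0, 0, 0, 0, -0.2]]}}

```text
t: 11.28
tcp_pos: [0.4218, 0.1569, 0.1824]
ee_rot: [0.002, 0.733, 0.68, 0.002]
contact_force: [-0.2, -0.4, -1.2]
width: 0.0567
finger_force: 0.0
```

Run:
```python
from rig import status, optics
from h import *
s=status.observe();print(s['t'],s['tcp_pos'],s['width'])
d=optics.read_camera('wrist');cv2.imwrite('pics/w4.png',d['img'][:,:,::-1]);C=cloud(d)
m=(np.hypot(C[...,0]-.421,C[...,1]-.158)<.06)
for lo,hi in((.008,.02),(.03,.045)):
    k=m&(C[...,2]>lo)&(C[...,2]<hi);P=C[k];print(k.sum(),P.mean(0),P.min(0),P.max(0))
```

```text
11.275 [0.42180684 0.15694499 0.18240043] 0.05670691243311813
1898 [0.41855578 0.15661417 0.01293221] [0.39006991 0.12680591 0.01030557] [0.4465719  0.18400327 0.01947861]
187 [0.41879674 0.15639028 0.03627195] [0.41156169 0.14870169 0.03013418] [0.42631036 0.16350594 0.03860588]
```

Emit:
{"op": "servo_tool", "data": {"rows": [[-15, 10, 0, 0, -0.3], [-35, 26, 0, 0, -0.3], [-40, 30, 0, 0, -0.3], [-40, 30, 0, 0, -0.3], [-40, 30, 0, 0, -0.3], [-40, 30, 0, 0, -0.3], [-40, 30, 0, 0, -0.3], [-35, 26, 0, 0, -0.3], [-25, 17, 0, 0, -0.3], [0, 0, 0, 0, -0.3]]}}

```text
t: 12.58
tcp_pos: [0.6254, -0.1716, 0.1776]
ee_rot: [-0.001, 0.734, 0.679, -0.0]
contact_force: [-1.0, 0.0, -0.7]
width: 0.0607
finger_force: 0.0
```

Emit:
{"op": "servo_tool", "data": {"rows": [[0, 0, 30, 0, -0.3], [0, 0, 30, 0, -0.3], [0, 0, 0, 0, -0.3], [0, 0, 0, 0, -0.3]]}}

```text
t: 13.08
tcp_pos: [0.6259, -0.1693, 0.1203]
ee_rot: [0.0, 0.733, 0.68, 0.0]
contact_force: [-0.9, 1.2, 0.3]
width: 0.0609
finger_force: 0.0
```

Run:
```python
from rig import status, optics
from h import *
s=status.observe();print(s['t'],s['tcp_pos'],s['ee_rot'],s['width'])
d=optics.read_camera('wrist');cv2.imwrite('pics/w5.png',d['img'][:,:,::-1]);C=cloud(d)
t=np.array([.0767,.997,0]);n=np.array([.997,-.0767,0])
m=np.hypot(C[...,0]-.6265,C[...,1]+.1695)<.015
k=m&(C[...,2]>.08)&(C[...,2]<.092);print('post',k.sum(),C[k].mean(0),C[k].min(0),C[k].max(0))
k=(C[...,2]>.062)&(C[...,2]<.076)&(np.hypot(C[...,0]-.633,C[...,1]+.085)<.035);P=C[k].astype(np.float32)
print('rim',k.sum(),cv2.minEnclosingCircle(P[:,:2]),P[:,2].mean())
```

```text
13.075 [ 0.62591301 -0.16931225  0.12031864] [1.11588238e-04 7.33037090e-01 6.80188601e-01 2.81019430e-04] 0.06094900258914265
post 404 [ 0.62598428 -0.16993798  0.08529205] [ 0.61796947 -0.17844563  0.08037376] [ 0.63351213 -0.16308193  0.08785074]Traceback (most recent call last):
  File "<stdin>", line 9, in <module>
cv2.error: OpenCV(4.12.0) /io/opencv/modules/imgproc/src/shapedescr.cpp:201: error: (-215:Assertion failed) count >= 0 && (depth == CV_32F || depth == CV_32S) in function 'minEnclosingCircle'
```

View pics/w5.png

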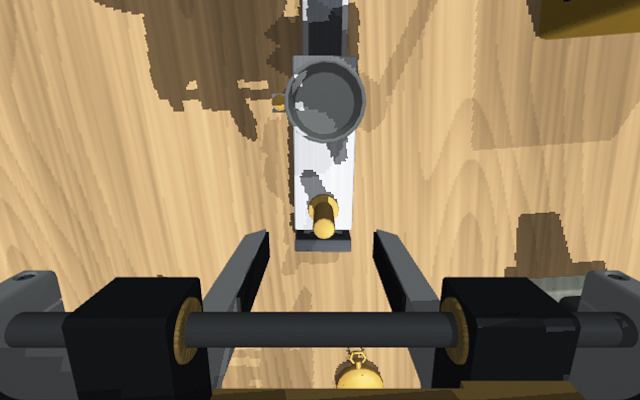

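Open cup at (325,98), post top (324,228) centred between the fingers; watch clear at (358,378). Descend and grip.

Emit:
{"op": "servo_tool", "data": {"rows": [[0, 0, 30, 0, -0.4], [0, 0, 30, 0, -0.4], [0, 0, 10, 0, -0.4], [0, 0, 0, 0, 1], [0, 0, 0, 0, 1], [0, 0, 0, 0, 1], [0, 0, 0, 0, 1], [0, 0, 0, 0, 1], [0, 0, 0, 0, 1], [0, 0, 0, 0, 1]]}}

```text
t: 14.38
tcp_pos: [0.6279, -0.1701, 0.0498]
ee_rot: [0.002, 0.733, 0.68, 0.002]
contact_force: [18.1, -2.9, -9.0]
width: 0.0154
finger_force: 30.0
```

Emit:
{"op": "servo_tool", "data": {"rows": [[0, 0, 0, 0, 1], [0, 0, 0, 0, 1], [10, 0, 0, 0, 1], [10, 0, 0, 0, 1]]}}

```text
t: 14.88
tcp_pos: [0.6295, -0.1502, 0.0498]
ee_rot: [0.002, 0.733, 0.68, 0.002]
contact_force: [18.0, -3.1, -10.5]
width: 0.0161
finger_force: 30.0
```

Emit:
{"op": "servo_tool", "data": {"rows": [[10, 1, 0, 0, 1], [15, 1, 0, 0, 1], [15, 0, 0, 0, 1], [15, 0, 0, 0, 1], [10, 0, 0, 0, 1], [5, 0, 0, 0, 1], [0, 0, 0, 0, 1]]}}

```text
t: 15.75
tcp_pos: [0.6355, -0.0791, 0.0497]
ee_rot: [0.001, 0.733, 0.68, 0.001]
contact_force: [8.4, 0.5, -0.9]
width: 0.0153
finger_force: 30.0
```

Run:
```python
from rig import status, optics
from h import *
s=status.observe();print(s['t'],s['tcp_pos'],s['contact_force'],s['width'])
d=optics.read_camera('wrist');np.savez('pics/w6.npz',**d);cv2.imwrite('pics/w6.png',d['img'][:,:,::-1]);C=cloud(d)
t=np.array([.0767,.997,0]);n=np.array([.997,-.0767,0]);o=np.array([.633,-.085,0])
im=d['img'].astype(int);R,G,B=im[...,0],im[...,1],im[...,2]
m=(R>B*1.7)&(R>90)&(G>B*1.3)&(C[...,2]>.004);m[240:]=0
P=C[m];a=(P-o)@t;w=(P-o)@n
for name,k in(('pad',(w<-.03)&(w>-.06)&(a>.09)&(P[:,2]<.05)),('strap',(w>.03)&(w<.06)&(a>.09)&(P[:,2]<.05)),('ch0',(w>-.02)&(w<.02)&(P[:,2]>.075)),('ch',(w>.02)&(w<.05)&(P[:,2]>.06))):
    if k.sum():print(name,k.sum(),np.percentile(a[k],[1,50,99]).round(4),np.percentile(w[k],[1,99]).round(3),np.percentile(P[k,2],[1,99]).round(3))
```

```text
15.75 [ 0.63547269 -0.07907556  0.04970875] [ 8.401857    0.51249417 -0.88960774] 0.015292810522874902
pad 1390 [0.0903 0.1255 0.1406] [-0.051 -0.03 ] [0.011 0.045]
strap 1717 [0.112  0.1241 0.1346] [0.03 0.06] [0.007 0.014]
ch0 1673 [0.0815 0.1142 0.1216] [-0.011  0.02 ] [0.086 0.229]
ch 2065 [0.1133 0.1137 0.1167] [0.02 0.05] [0.095 0.123]
```

View pics/w6.png

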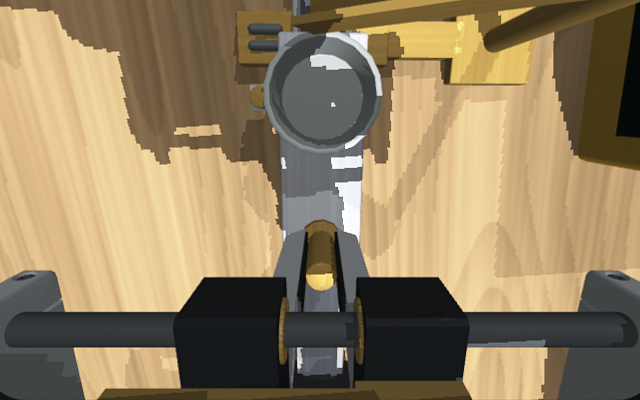

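Cup at (322,92), brass ball tab at (258,96), saddle pad at (265,38): ~34 mm to go. Approaching the ridge slowly.

Emit:
{"op": "servo_tool", "data": {"rows": [[8, 0.8, 0, 0, 1], [8, 0, 0, 0, 1], [4, 0, 0, 0, 1], [0, 0, 0, 0, 1]]}}

```text
t: 16.3
tcp_pos: [0.6371, -0.0595, 0.0497]
ee_rot: [0.0, 0.733, 0.68, 0.0]
contact_force: [4.2, 0.8, 6.6]
width: 0.0153
finger_force: 30.0
```

Emit:
{"op": "servo_tool", "data": {"rows": [[1, 0, 0, 0, 1], [1, 0, 0, 0, 1], [1, 0, 0, 0, 1]]}}

```text
t: 16.68
tcp_pos: [0.6373, -0.0576, 0.0497]
ee_rot: [0.0, 0.733, 0.68, 0.0]
contact_force: [3.8, -1.4, 6.5]
width: 0.0158
finger_force: 30.0
```

Emit:
{"op": "servo_tool", "data": {"rows": [[1, 0, 0, 0, 1], [1, 0, 0, 0, 1]]}}

```text
t: 16.92
tcp_pos: [0.6375, -0.0556, 0.0497]
ee_rot: [0.0, 0.733, 0.68, 0.0]
contact_force: [4.9, -1.9, 5.8]
width: 0.0153
finger_force: 30.0
```

Emit:
{"op": "servo_tool", "data": {"rows": [[1, 0, 0, 0, 1], [1, 0, 0, 0, 1]]}}

```text
t: 17.18
tcp_pos: [0.6376, -0.0537, 0.0496]
ee_rot: [0.0, 0.733, 0.68, 0.0]
contact_force: [3.0, -1.8, 6.6]
width: 0.0154
finger_force: 30.0
```

Emit:
{"op": "servo_tool", "data": {"rows": [[1, 0, 0, 0, 1]]}}

```text
t: 17.3
tcp_pos: [0.6377, -0.0527, 0.0497]
ee_rot: [0.0, 0.733, 0.68, 0.0]
contact_force: [4.4, -2.5, 7.6]
width: 0.0156
finger_force: 30.0
```

Emit:
{"op": "servo_tool", "data": {"rows": [[1, 0, 0, 0, 1]]}}

```text
t: 17.42
tcp_pos: [0.6377, -0.0521, 0.0496]
ee_rot: [0.0, 0.733, 0.68, 0.0]
contact_force: [3.2, -4.6, 7.2]
width: 0.0154
finger_force: 30.0
```

Emit:
{"op": "servo_tool", "data": {"rows": [[1, 0, 0, 0, 1]]}}

```text
t: 17.55
tcp_pos: [0.6378, -0.0517, 0.0497]
ee_rot: [0.001, 0.734, 0.68, -0.0]
contact_force: [3.8, -8.1, 6.9]
width: 0.0154
finger_force: 30.0
```

Emit:
{"op": "servo_tool", "data": {"rows": [[1, 0, 0, 0, 1]]}}

```text
t: 17.68
tcp_pos: [0.6378, -0.0514, 0.0497]
ee_rot: [0.001, 0.734, 0.679, -0.001]
contact_force: [2.7, -10.4, 8.8]
width: 0.0155
finger_force: 30.0
```

Emit:
{"op": "servo_tool", "data": {"rows": [[1, 0, 0, 0, 1]]}}

```text
t: 17.8
tcp_pos: [0.6379, -0.0512, 0.0497]
ee_rot: [0.001, 0.734, 0.679, -0.001]
contact_force: [2.3, -14.5, 9.0]
width: 0.0156
finger_force: 30.0
```

Emit:
{"op": "servo_tool", "data": {"rows": [[0.5, 0, -0.7, 0, 1]]}}

```text
t: 17.92
tcp_pos: [0.6378, -0.051, 0.0498]
ee_rot: [0.001, 0.734, 0.679, -0.001]
contact_force: [8.8, -14.3, -6.7]
width: 0.0152
finger_force: 30.0
```

Emit:
{"op": "servo_tool", "data": {"rows": [[0, 0, 0, 0, 1]]}}

```text
t: 18.05
tcp_pos: [0.6378, -0.051, 0.0498]
ee_rot: [0.001, 0.734, 0.679, -0.001]
contact_force: [6.0, -13.9, -0.6]
width: 0.0157
finger_force: 30.0
```

Run:
```python
from rig import status, optics
from h import *
s=status.observe();print(s['t'],s['tcp_pos'],s['contact_force'],s['width'])
d=optics.read_camera('wrist');C=cloud(d)
t=np.array([.0767,.997,0]);n=np.array([.997,-.0767,0]);o=np.array([.633,-.085,0])
k=(C[...,2]>.08)&(C[...,2]<.092)&(np.hypot(C[...,0]-.636,C[...,1]+.05)<.014);print('post',k.sum(),C[k].mean(0))
cv2.imwrite('pics/w7.png',d['img'][0:300,170:470,::-1])
```

```text
18.05 [ 0.63780452 -0.0510424   0.04978211] [  6.02150483 -13.89737835  -0.55313915] 0.015683601240787437
post 1019 [ 0.63604927 -0.04947633  0.08547551]
```

View pics/w7.png

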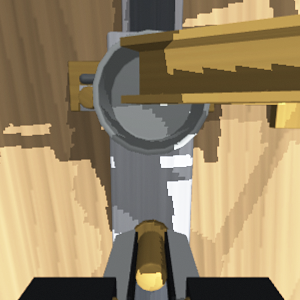

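Cup centre (150,90) in the crop, ball tab (87,97) about 13 px (~7 mm) short of the saddle pad centre (84,84): on the first ridge. Keep pushing gently.

Emit:
{"op": "servo_tool", "data": {"rows": [[1, 0, 0, 0, 1]]}}

```text
t: 18.23
tcp_pos: [0.6379, -0.0499, 0.0498]
ee_rot: [0.001, 0.734, 0.679, -0.001]
contact_force: [7.0, -9.8, -1.5]
width: 0.0155
finger_force: 30.0
```

Emit:
{"op": "servo_tool", "data": {"rows": [[0.7, 0, 0, 0, 1]]}}

```text
t: 18.35
tcp_pos: [0.638, -0.0482, 0.0498]
ee_rot: [0.001, 0.734, 0.679, -0.0]
contact_force: [7.4, -6.0, -2.9]
width: 0.0149
finger_force: 30.0
```

Emit:
{"op": "servo_tool", "data": {"rows": [[0.7, 0, 0, 0, 1]]}}

```text
t: 18.48
tcp_pos: [0.6381, -0.0468, 0.0498]
ee_rot: [0.0, 0.734, 0.68, -0.0]
contact_force: [7.3, -3.6, -2.9]
width: 0.0153
finger_force: 30.0
```

Emit:
{"op": "servo_tool", "data": {"rows": [[0, 0, 0, 0, 1]]}}

```text
t: 18.6
tcp_pos: [0.6382, -0.0461, 0.0498]
ee_rot: [0.0, 0.733, 0.68, 0.0]
contact_force: [8.9, -2.7, -2.9]
width: 0.0153
finger_force: 30.0
```

Emit:
{"op": "servo_tool", "data": {"rows": [[0.7, 0, 0, 0, 1], [0, 0, 0, 0, 1]]}}

```text
t: 18.85
tcp_pos: [0.6383, -0.045, 0.0497]
ee_rot: [0.0, 0.733, 0.68, 0.0]
contact_force: [8.3, -1.7, -3.8]
width: 0.0155
finger_force: 30.0
```

Emit:
{"op": "servo_tool", "data": {"rows": [[0.7, 0, 0, 0, 1], [0, 0, 0, 0, 1]]}}

```text
t: 19.1
tcp_pos: [0.6383, -0.0442, 0.0498]
ee_rot: [0.0, 0.733, 0.68, 0.0]
contact_force: [9.4, -0.2, -3.2]
width: 0.0158
finger_force: 30.0
```

Emit:
{"op": "servo_tool", "data": {"rows": [[0, 0, 0, 0, 0.55], [0, 0, 0, 0, 0.55], [0, 0, 0, 0, 0.55], [0, 0, 0, 0, 0.55]]}}

```text
t: 19.6
tcp_pos: [0.6378, -0.0442, 0.05]
ee_rot: [-0.0, 0.733, 0.68, -0.0]
contact_force: [0.5, 0.5, -0.5]
width: 0.0213
finger_force: 0.0
```

```bash
cat > m.py <<'E'
from rig import status, optics
from h import *
s=status.observe();print(s['t'],s['tcp_pos'],s['contact_force'],s['width'])
t=np.array([.0767,.997,0]);n=np.array([.997,-.0767,0]);o=np.array([.633,-.085,0])
for c in('wrist','scene','side'):
    d=optics.read_camera(c);C=cloud(d)
    k=(C[...,2]>.08)&(C[...,2]<.092)&(np.hypot(C[...,0]-.637,C[...,1]+.045)<.014)
    if c=='wrist':print('post',k.sum(),C[k].mean(0));cv2.imwrite('pics/w8.png',cv2.resize(d['img'][0:300,170:470,::-1],(600,600)))
    a=(C-o)@t;w=(C-o)@n;z=C[...,2]
    k=(z>.025)&(z<.075)&(abs(w)<.035)&(a>.03)&(a<.17)
    # cup wall: extent along rail and chute
    k=(z>.06)&(z<.073)&(abs(w)<.032)&(a>.07)&(a<.17);print(c,'rim',k.sum(),np.percentile(a[k],[1,99]) if k.sum()>5 else '')
    k=(z>.08)&(z<.13)&(w>.0)&(w<.06)&(a>.1)&(a<.15);print(c,'chute',k.sum(),np.percentile(a[k],[2,98]) if k.sum()>5 else '')
E
python3 m.py
```

```text
19.6 [ 0.63777992 -0.0441661   0.04997802] [ 0.50550645  0.49331006 -0.49580784] 0.021268249737813837
post 968 [ 0.6366669  -0.04337501  0.08532924]
wrist rim 2819 [0.09850615 0.15208184]
wrist chute 14549 [0.11421802 0.13726351]
scene rim 1 
scene chute 44 [0.11260329 0.13743076]
side rim 63 [0.09852975 0.1534562 ]
side chute 146 [0.11318812 0.13910116]
```

View pics/w8.png

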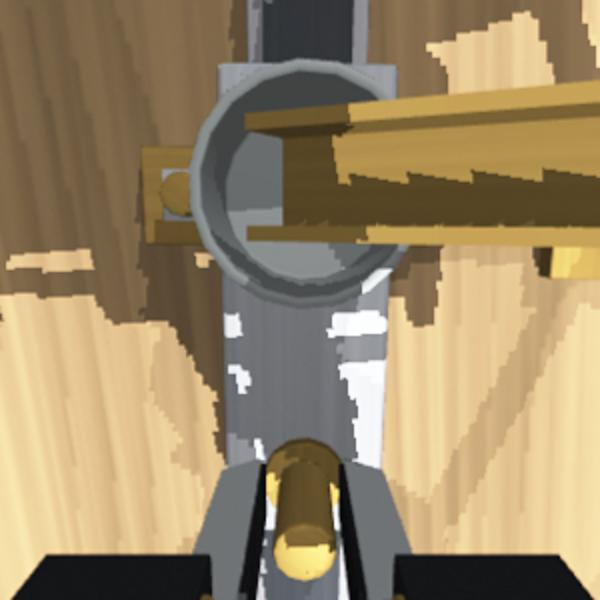

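Cup centre (300,182) lies under the chute, ball tab (178,193) centred in the saddle pad (rows 148–243): in the notch. Regrip.

Emit:
{"op": "servo_tool", "data": {"rows": [[0, 0.7, 0, 0, 1], [0, 0, 0, 0, 1], [0, 0, 0, 0, 1], [0, 0, 0, 0, 1], [0, 0, 0, 0, 1], [0, 0, 0, 0, 1], [0, 0, 0, 0, 1], [0, 0, 0, 0, 1]]}}

```text
t: 20.75
tcp_pos: [0.6385, -0.0442, 0.05]
ee_rot: [-0.0, 0.733, 0.68, -0.0]
contact_force: [-4.6, 0.0, 3.5]
width: 0.0154
finger_force: 30.0
```

```bash
python3 m.py
python3 - <<'E'
from rig import optics
from h import *
d=optics.read_camera('side');C=cloud(d);k=(np.hypot(C[...,0]-.42,C[...,1]-.157)<.06)&(C[...,2]>.009)
print('lid',C[k].mean(0),C[k].max(0))
E
```

```text
20.75 [ 0.63849935 -0.04423741  0.05000939] [-4.64962066e+00  4.37144744e-03  3.47024375e+00] 0.015382104260171194
post 996 [ 0.63668771 -0.0427621   0.08543366]
wrist rim 2826 [0.09855506 0.15203928]
wrist chute 14513 [0.11422803 0.1372713 ]
scene rim 4 
scene chute 40 [0.11367314 0.13809333]
side rim 62 [0.10001194 0.15246071]
side chute 144 [0.11355818 0.13933929]
lid [0.41453437 0.15866477 0.01526045] [0.44621395 0.18426061 0.03799273]
```

```bash
python3 -c "
from rig import ticket;print(ticket.sign_off())"
```

```text
the job is handed in; nothing more can be done
None
```

The job is handed in, but sign-off returned no verdict. The lid is on the green mat, knob up and let go. The carriage is held by its post at the notch with a 30 N grip. In the last camera reading the cup's centre was within about 1 mm of the chute's centre line.

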